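Hold the lens-case lid at its balance point

TASK

The drab metal lens case is pushed in under the blue pipe arch and its lid stay is missing. Draw the case straight out along the bench by the bar handle on its lid until the whole case stands in front of the pipe with room for the lid to swing up, then raise the lid to its balance point, where it wants to fall neither shut nor backwards, and finish while still gripping the handle and holding the lid still there, so that I can lift the lenses out with both hands. Keep the case flat on the bench, do not knock the pipe, never let the lid go over backwards, and leave the other things where they are.

Things in the scene. Friction and masses are not known exactly. Their poses are not given: they have to be found in the camera images.
- case: Drab grey-green metal lens case, loose, 170 mm deep (x), 280 wide (y), 115 tall shut (75 body, 40 lid); 1.2 to 1.8 kg in all, 6 to 13 N to slide. Origin: centre of its underside; own -x is its front, with the lid handle, towards the robot. Hinge line: rear upper edge of the body, along own y, 85 mm behind the origin, 75 mm up; the swinging lid reaches at most 45 mm behind that line.
- lid (a joint): Lid angle about the hinge line, rad: 0 shut, growing as its front edge rises and goes back; stop at 2.4. Hardly any friction: let go, it falls shut below the balance point and over backwards beyond it. It balances at 1.29 (74 degrees), for it is deep: 16 degrees short of upright, its free edge still leaning towards the robot. With its handle 0.5 kg; latches already undone.
- lid_balance (a point): Centre of mass of the lid with its handle, a point in the lid's hollow. Shut, it lies 100 mm in front of and 29 mm above the hinge line; at the balance point it is straight above the hinge line.
- handle: Steel bar handle fixed to the middle of the lid's front wall: round bar, 12 mm diameter, 110 mm long along the hinge direction (own y), its centre 45 mm off the wall on two 10 mm posts 100 mm apart. Origin: middle of the bar; with the lid shut 95 mm above the bench, 215 mm in front of and 20 mm above the hinge line. Turns with the lid; the round bar can turn in the grip.
- arch: Blue pipe arch bolted to the bench: two upright pipes 540 mm apart and a level pipe between them (along own y), all 56 mm in diameter; the level pipe's centre is 257 mm above the bench, its underside 229; feet 110 mm in diameter. Origin: on the bench midway under the level pipe. Own -x points to the robot's side, to which the case is drawn out.
- decade_box: Bystander: cream box 100 x 75 x 45 mm with four small dials, loose. Origin: centre of its underside.
- multimeter: Bystander: hand multimeter lying down, 155 x 74 x 36 mm, loose. Origin: centre of its underside.
- lens_stand: Bystander: lens upright on a round foot of 70 mm diameter, 138 mm tall, loose. Origin: centre of its foot.
- brass_mass: Bystander: brass weight, 40 mm diameter, 58 mm tall, loose. Origin: centre of its underside.
- stopwatch: Bystander: round yellow stopwatch lying down, 64 mm diameter, 19 mm high, loose. Origin: centre of its underside.
- screwdriver: Bystander: screwdriver lying on the bench, 170 mm long, loose. Origin: its middle, on the bench.

How it is judged:
By the outcome, as a careful person would: the job done as asked, in the order asked, and still so for the second after the job is handed in, while the arm keeps its last pose, push and grip.
It also fails if it takes over 48 s, if anything falls off the work surface, if the arm or the gripper's body presses on something with over 40 N, if the wrist force passes 120 N, or if a joint passes its speed limit or range.

ROBOT

A 7-joint arm with a two-finger parallel gripper is mounted at the origin on the work surface. World frame = base frame: x ahead of the robot, y to its left, z up, the work surface at z = 0. Lengths are in m, angles in rad, forces in N, time in s.
With the tool pointing down it reaches from about 0.4 to 0.85 m from the base axis. Payload 10.4 kg.
Tool frame: the origin (TCP) lies at the very end of the fingers, on their centre line; the grasp point (between the pads) lies 19 mm behind it; z points along the fingers, y is the line along which they close (so a half turn about z gives the same grasp; the last joint's range is limited). The gripper opens to 85 mm and grips with 20 to 120 N. Pads are 22 mm wide; open, the fingers measure 114 mm over their backs; the gripper's body (76 mm by 85 mm) begins 54 mm behind the grasp point. The pads swing forward as they close: fully open they stand 13 mm farther back than shut.
Start: joints at [-1.357, 0.332, -0.065, 1.46, 0.022, 1.35, -0.088], TCP at [0.147, 0.608, 0.231] pointing down, gripper open.
Joint ranges: [-2.6, 2.6], [-0.5, 2.12], [-1.47, 1.34], [0.16, 2.42], [-1.27, 4.41], [0.06, 2.06], [-2.6, 2.6]. Speed limits (rad/s): [2.22, 2.22, 2.79, 2.79, 3.14, 3.14, 3.14].

INTERFACE

Orientations are given as [roll, pitch, yaw] about the fixed x, y, z axes, in that order (R = Rz(yaw) Ry(pitch) Rx(roll)).
In Python, from workcell import sense, snapshot, hand_in gives the robot as it stands. The module is installed in compiled form; this text tells all that it offers.
- The arm moves only by the shell command python3 -m jog 'ROWS'. ROWS is JSON, a list of rows, each an object with "delta_pos": the shift along the tool's x, y, z in cm, a list of three; "dr": the turn, a rotation vector about the tool's x, y, z in degrees, a list of three; "claw": the opening in per cent of the stroke, from 0 (shut) to 100 (fully open). In form: [{"delta_pos": [x, y, z], "dr": [ax, ay, az], "claw": claw}, ...]. A call has 1 to 12 rows; each row shifts and turns the commanded pose from where the row before left it, along the tool's axes as they then stand; what a row does not reach is not made up. A row lasts 1/10 s, in which the tool goes at most 50 mm and 8.59 degrees, less where a joint would pass 70% of its speed; a pose out of reach is approached as far as the arm can. A call is refused whole if a number of a shift passes 5 or a number of a turn 8.59, either way. A call with a gripper value outside its range is refused whole. The fingers move at their own pace and stop on an object; the grip force is fixed at half the most. Time passes only in rows, so rows that do not move let the fingers close. It gives the time, the measured TCP pose, the force, the opening and the grip force at its end, in the units of the state.
- sense(): the state, without advancing time (a new reading comes with each control period).
- snapshot(name): name is "side" or "top"; returns a dict with "img" (384x512x3 uint8, red, green, blue), "z_map" (384x512 float32, m along the optical axis (not along the pixel's ray), 0 where there is no reading), "fov_y" (degrees; the focal length in pixels is half the picture's height over the tangent of half this angle, whatever the lens; pixels are square), "cx", "cy" (the principal point, pixels), "k1" (the pictures are not rectified: a ray, as slopes to the right and down, at radius r is drawn at 1 + k1 r^2 times it, then the intrinsics apply), "xyz" and "attitude" of the camera in the world. Camera axes: x right, y up, looking along -z (the intrinsics and any distortion apply to the point x, -y, -z); pixel columns grow to the right and rows downward; lengths in m; the calibration is good to about 2 mm. A picture is of the moment at which its call begins.
- hand_in(): hands the job in; it is judged then, once.
The state is a dict: "clock": time; "joint_pos": joint angles; "qvel": joint speeds; "effort": joint torques, N m; "tcp_pos": TCP position; "orientation": TCP orientation; "ft_force": force on the tool from outside, world axes, zero at the start; "ft_torque": the same for the moment, N m; "gripper_width": finger opening in m; "gripper_force": force on a finger pad.
Only numpy, scipy, OpenCV 4.12 (cv2) and the standard library are available. Lean on these libraries where they do the work, as an engineer would, in place of code of your own. Each camera call takes 0.05 s, during which the arm holds its last target. There are 200 camera calls.

## Working session

There is one attempt and no reset: what is moved stays moved. The work goes in short steps, Python scripts to look and compute and a shell command to move; the robot and the scene stay as the last step left them, time stands still between calls to the robot, and variables do not carry over. Pictures are saved under pics/ and viewed, at most 10 in all, crops included, and the job is handed in when it is done.

```bash
mkdir -p pics; cat > h.py <<'E'
import numpy as np, cv2
from workcell import sense, snapshot
from scipy.spatial.transform import Rotation as R
def cloud(s):
    H,W=s['z_map'].shape; f=H/2/np.tan(np.radians(s['fov_y'])/2)
    u,v=np.meshgrid(np.arange(W),np.arange(H))
    K=np.array([[f,0,s['cx']],[0,f,s['cy']],[0,0,1.]])
    p=cv2.undistortPoints(np.stack([u,v],-1).reshape(-1,1,2).astype(float),K,np.array([s['k1'],0,0,0,0.])).reshape(H,W,2)
    z=s['z_map']; P=np.stack([p[...,0]*z,-p[...,1]*z,-z],-1)
    a=np.array(s['attitude']); M=R.from_euler('xyz',a).as_matrix() if a.size==3 else a
    P=P@M.T+np.array(s['xyz']); P[z==0]=np.nan
    return P
E
python3 - <<'E'
from h import *
for n in('top','side'):
    s=snapshot(n); cv2.imwrite(f'pics/{n}0.png',s['img'][...,::-1]); np.save(n+'0.npy',cloud(s)); print(n,s['xyz'],s['attitude'],s['fov_y'],s['k1'])
print(sense())
E
```

```text
top [ 0.48437032 -0.0660632   1.2912371 ] [ 0.08629289 -0.00723911 -1.59751194] 54.83952766594504 0.01082508785025769
side [0.33222645 0.8076146  1.06908453] [ 0.74894029  0.0067065  -2.87161371] 44.684052779455556 -0.09015905863940961
{'clock': 0.1, 'joint_pos': array([-1.35657043,  0.33279887, -0.06471772,  1.46086032,  0.02160541,
        1.34990303, -0.08850614]), 'qvel': array([-0.00051941,  0.00125687,  0.00062273, -0.00427509, -0.00183726,
       -0.00084676,  0.0004849 ]), 'effort': array([ 1.01345384e-03, -6.26743555e+01,  4.86488803e-02, -3.92422485e+01,
        1.62451324e-02,  7.15335584e-03, -1.11927073e-05]), 'tcp_pos': array([0.14655161, 0.60722674, 0.23060024]), 'orientation': array([-3.14032016e+00,  5.76004142e-05,  2.90479787e+00]), 'ft_force': array([ 0.06373642, -0.41936248,  0.4992658 ]), 'ft_torque': array([-0.00860834,  0.00556781,  0.00478479]), 'gripper_force': 0.0, 'gripper_width': 0.08543516427754488}
```

View pics/top0.png

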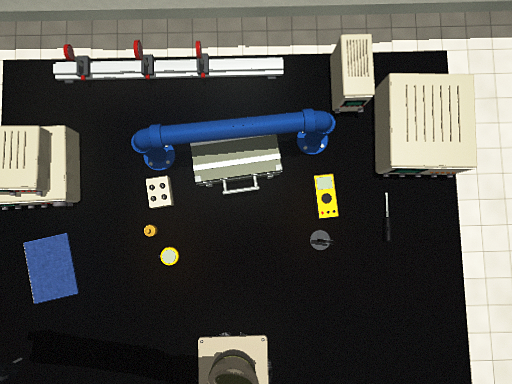

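View pics/side0.png

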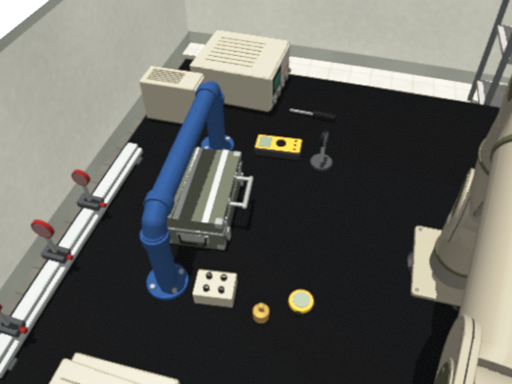

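The top view shows the case at about (237,160), its handle bar at about (240,188) and the arch pipe running from (140,138) to (330,120). The decade box (160,192), brass weight (150,230) and stopwatch (170,256) are to the left. The multimeter (326,196) and lens stand (320,240) are to the right. The side view agrees: the case sits under the arch with its handle facing the robot.

```bash
python3 - <<'E'
from h import *
P=np.concatenate([np.load(n+'0.npy').reshape(-1,3) for n in('top','side')]); 
C=np.concatenate([cv2.imread(f'pics/{n}0.png').reshape(-1,3) for n in('top','side')]).astype(int)
src=np.repeat([0,1],384*512)
T=np.load('top0.npy')
for nm,(u,v) in dict(dec=(160,192),brass=(150,230),sw=(170,256),mm=(326,196),lens=(320,240),hand=(240,189),lidtop=(237,165),p1=(150,137),p2=(320,121),mmf=(330,214),mmb=(322,177)).items(): print(nm,T[v,u].round(3))
b=(C[:,0]>C[:,2]*2)&(C[:,0]>60)
for i in(0,1):
    m=b&(src==i)&(P[:,2]>.262)&(P[:,2]<.3)&(P[:,0]>.4); q=P[m]; print('pipe',m.sum(),q.min(0).round(3),q.max(0).round(3),'fit x=a*y+b',np.polyfit(q[:,1],q[:,0],1).round(4),q[:,2].max())
    m=(src==i)&(P[:,2]>.108)&(P[:,2]<.122)&~b&(abs(P[:,1]+.02)<.25)&(P[:,0]>.45)&(P[:,0]<.9); q=P[m][:,:2]; r=cv2.minAreaRect(q.astype(np.float32)); print('lid',m.sum(),r,cv2.boxPoints(r).round(3).tolist(), np.median(P[m][:,2]))
    m=(src==i)&(P[:,2]>.08)&(P[:,2]<.108)&~b&(abs(P[:,1]+.02)<.12)&(P[:,0]>.4)&(P[:,0]<.62); q=P[m]; print('hand',m.sum(),q.min(0).round(3),q.max(0).round(3))
    if m.sum()>5:
        r=cv2.minAreaRect(q[:,:2].astype(np.float32)); print(r)
E
```

```text
dec [0.605 0.231 0.045]
brass [0.478 0.268 0.036]
sw [0.388 0.205 0.017]
mm [ 0.577 -0.33   0.041]
lens [ 0.433 -0.287  0.127]
hand [ 0.602 -0.04   0.101]
lidtop [ 0.679 -0.032  0.112]
p1 [0.733 0.199 0.292]
p2 [ 0.771 -0.273  0.274]
mmf [ 0.515 -0.342  0.033]
mmb [ 0.643 -0.32   0.034]
pipe 3641 [ 0.71  -0.301  0.262] [0.808 0.251 0.294] fit x=a*y+b [-0.0797  0.7539] 0.2944325139414261
lid 3309 ((0.7037827372550964, -0.026393502950668335), (0.12861548364162445, 0.49575257301330566), 5.599795818328857) [[0.6159999966621399, 0.21400000154972076], [0.6639999747276306, -0.27900001406669617], [0.7919999957084656, -0.2669999897480011], [0.7440000176429749, 0.22699999809265137]] 0.11497013498238728
hand 163 [ 0.587 -0.098  0.088] [0.62  0.019 0.107]
((0.6023887395858765, -0.03987472876906395), (0.1166902408003807, 0.03224514052271843), 88.80561828613281)
pipe 3058 [ 0.709 -0.294  0.262] [0.806 0.252 0.293] fit x=a*y+b [-0.0709  0.7511] 0.2927583692498855
lid 3814 ((0.7141683101654053, -0.028929337859153748), (0.15063661336898804, 0.29070845246315), 5.84796142578125) [[0.6240000128746033, 0.1080000028014183], [0.6539999842643738, -0.1809999942779541], [0.8040000200271606, -0.16599999368190765], [0.7739999890327454, 0.12300000339746475]] 0.11475517733812651
hand 176 [ 0.587 -0.098  0.091] [0.619 0.018 0.106]
((0.606658935546875, -0.04002600163221359), (0.03203892707824707, 0.11576370894908905), 4.00084114074707)
```

```bash
python3 - <<'E'
from h import *
for n in('top','side'):
    P=np.load(n+'0.npy').reshape(-1,3); C=cv2.imread(f'pics/{n}0.png').reshape(-1,3).astype(int)
    nb=~((C[:,0]>C[:,2]*2)&(C[:,0]>60))
    m=nb&(P[:,2]>.085)&(P[:,2]<.11)&(abs(P[:,1]+.04)<.04)&(P[:,0]>.55)&(P[:,0]<.612); q=P[m]
    a=np.polyfit(q[:,1],q[:,0],1); print(n,'bar',m.sum(),a.round(4),'x@-.04',np.polyval(a,-.04).round(4),'z',q[:,2].mean().round(4),q[:,2].max().round(4),'x rng',q[:,0].min(),q[:,0].max())
    m=nb&(P[:,2]>.085)&(P[:,2]<.11)&(P[:,0]>.55)&(P[:,0]<.612)&(abs(P[:,1]+.04)<.1); print('bar y',P[m][:,1].min(),P[m][:,1].max())
    m=nb&(P[:,2]>.107)&(P[:,2]<.122)&(P[:,0]>.6)&(P[:,0]<.82)&(P[:,1]<.13)&(P[:,1]>-.2); q=P[m]
    # front edge per y bin
    ys=np.arange(-.15,.1,.01); xs=[np.min(q[abs(q[:,1]-y)<.005,0],initial=9) for y in ys]; xs=np.array(xs);k=xs<.7
    f=np.polyfit(ys[k],xs[k],1); print('front edge',f.round(4),np.abs(np.polyval(f,ys[k])-xs[k]).max().round(4))
    # side edges
    x=np.arange(.66,.72,.01)
    for fn in(np.min,np.max):
        e=[fn(q[abs(q[:,0]-t)<.005,1]) for t in x]; print('side',np.polyfit(x,e,1).round(3),np.round(e,3))
    m=(abs(P[:,0]-.5)<.05)&(abs(P[:,1])<.1); print('bench z',np.median(P[m][:,2]))
E
```

```text
top bar 94 [-0.1156  0.5942] x@-.04 0.5988 z 0.0997 0.1074 x rng 0.5901222562966515 0.6084011957456301
bar y -0.09825141355009961 0.018720014468585594
front edge [-0.1069  0.6383] 0.0418
side [ 0.116 -0.25 ] [-0.173 -0.174 -0.171 -0.171 -0.168 -0.169]
side [0.116 0.03 ] [0.106 0.109 0.109 0.109 0.112 0.112]
bench z -0.0002765308625467533
side bar 85 [-0.123   0.5925] x@-.04 0.5974 z 0.0998 0.1055 x rng 0.5889155495439817 0.6061408151793535
bar y -0.09817670681262625 0.017551832227113096
front edge [-0.121   0.6381] 0.0024
side [ 0.076 -0.226] [-0.174 -0.175 -0.175 -0.173 -0.172 -0.172]
side [0.096 0.046] [0.11  0.109 0.111 0.111 0.113 0.115]
bench z -0.00034274771504927415
```

```bash
python3 -m jog '[{"delta_pos":[0,0,-2],"dr":[0,0,7.76],"claw":45},{"delta_pos":[0,0,-2],"dr":[0,0,7.76],"claw":45},{"delta_pos":[0,0,-2],"dr":[0,0,7.76],"claw":45},{"delta_pos":[0,0,0],"dr":[0,0,7.76],"claw":45},{"delta_pos":[0,0,0],"dr":[0,0,7.76],"claw":45},{"delta_pos":[0,0,0],"dr":[0,0,7.76],"claw":45},{"delta_pos":[0,0,0],"dr":[0,0,7.76],"claw":45},{"delta_pos":[0,0,0],"dr":[0,0,7.76],"claw":45},{"delta_pos":[0,0,0],"dr":[0,0,7.76],"claw":45},{"delta_pos":[0,0,0],"dr":[0,0,0],"claw":45}]'
cat >> h.py <<'E'
def go(p,s=None):
    s=s or sense(); M=R.from_euler('xyz',s['orientation']).as_matrix()
    print('tool cm',((np.array(p)-s['tcp_pos'])@M*100).round(2),'tcp',s['tcp_pos'].round(4),'rpy',s['orientation'].round(4),'w',round(s['gripper_width'],4),'q',s['joint_pos'].round(2),'F',s['ft_force'].round(1),s['clock'])
E
python3 -c "
from h import *; go([.597,-.040,.25])"
```

```text
clock: 1.1
tcp_pos: [0.1465, 0.6074, 0.2909]
orientation: [-3.141, 0.001, 1.684]
ft_force: [-1.0, 1.1, -0.0]
gripper_width: 0.0384
gripper_force: 0.0
tool cm [-69.4   37.46   4.14] tcp [0.1465 0.6074 0.2909] rpy [-3.1415e+00  7.0000e-04  1.6837e+00] w 0.0384 q [-1.48  0.31  0.09  1.37 -0.03  1.46 -1.27] F [-1.   1.1 -0. ] 1.1
```

```bash
python3 -m jog '[{"delta_pos":[-3.47,1.87,0],"dr":[0,0,0],"claw":45},{"delta_pos":[-3.47,1.87,0],"dr":[0,0,0],"claw":45},{"delta_pos":[-3.47,1.87,0],"dr":[0,0,0],"claw":45},{"delta_pos":[-3.47,1.87,0],"dr":[0,0,0],"claw":45},{"delta_pos":[-3.47,1.87,0],"dr":[0,0,0],"claw":45},{"delta_pos":[-3.47,1.87,0],"dr":[0,0,0],"claw":45},{"delta_pos":[-3.47,1.87,0],"dr":[0,0,0],"claw":45},{"delta_pos":[-3.47,1.87,0],"dr":[0,0,0],"claw":45},{"delta_pos":[-3.47,1.87,0],"dr":[0,0,0],"claw":45},{"delta_pos":[-3.47,1.87,0],"dr":[0,0,0],"claw":45},{"delta_pos":[-3.47,1.87,0],"dr":[0,0,0],"claw":45},{"delta_pos":[-3.47,1.87,0],"dr":[0,0,0],"claw":45}]'
python3 -c "
from h import *; go([.597,-.040,.25])"
```

```text
clock: 2.3
tcp_pos: [0.418, 0.2181, 0.2914]
orientation: [3.141, -0.0, 1.691]
ft_force: [0.3, 0.2, 1.2]
gripper_width: 0.0384
gripper_force: 0.0
tool cm [-27.77  14.69   4.13] tcp [0.418  0.2181 0.2914] rpy [ 3.1414e+00 -3.0000e-04  1.6906e+00] w 0.0384 q [-1.05 -0.06  0.45  1.77  0.03  1.43 -0.48] F [0.3 0.2 1.2] 2.3
```

```bash
python3 -m jog '[{"delta_pos":[-3.47,1.87,0],"dr":[0,0,0],"claw":45},{"delta_pos":[-3.47,1.87,0],"dr":[0,0,0],"claw":45},{"delta_pos":[-3.47,1.87,0],"dr":[0,0,0],"claw":45},{"delta_pos":[-3.47,1.87,0],"dr":[0,0,0],"claw":45},{"delta_pos":[-3.47,1.87,0],"dr":[0,0,0],"claw":45},{"delta_pos":[-3.47,1.87,0],"dr":[0,0,0],"claw":45},{"delta_pos":[-3.47,1.87,0],"dr":[0,0,0],"claw":45},{"delta_pos":[0,0,0],"dr":[0,0,0],"claw":45}]'
python3 -c "
from h import *; go([.597,-.040,.15])"
```

```text
clock: 3.1
tcp_pos: [0.5764, -0.0121, 0.2908]
orientation: [-3.141, 0.003, 1.684]
ft_force: [0.4, 0.3, -1.0]
gripper_width: 0.0389
gripper_force: 0.0
tool cm [-2.96  1.74 14.09] tcp [ 0.5764 -0.0121  0.2908] rpy [-3.1411  0.0033  1.6836] w 0.0389 q [-0.69  0.23  0.76  1.53 -0.16  1.44  0.19] F [ 0.4  0.3 -1. ] 3.1
```

```bash
python3 -m jog '[{"delta_pos":[-2.9,1.7,0],"dr":[0,0,0.2],"claw":45},{"delta_pos":[0,0,3.5],"dr":[0,0,0],"claw":45},{"delta_pos":[0,0,3.5],"dr":[0,0,0],"claw":45},{"delta_pos":[0,0,3.5],"dr":[0,0,0],"claw":45},{"delta_pos":[0,0,3.5],"dr":[0,0,0],"claw":45},{"delta_pos":[0,0,0],"dr":[0,0,0],"claw":45},{"delta_pos":[0,0,0],"dr":[0,0,0],"claw":45}]'
python3 - <<'E'
from h import *; go([.597,-.040,.076])
s=snapshot('side'); im=s['img'][110:270,120:330,::-1]; cv2.imwrite('pics/a.png',cv2.resize(im,None,fx=3,fy=3))
E
```

```text
clock: 3.8
tcp_pos: [0.5954, -0.0332, 0.152]
orientation: [-3.141, 0.0, 1.685]
ft_force: [0.2, -1.2, 1.6]
gripper_width: 0.0384
gripper_force: 0.0
tool cm [-0.69  0.08  7.6 ] tcp [ 0.5954 -0.0332  0.152 ] rpy [-3.141   0.      1.6846] w 0.0384 q [-0.6   0.39  0.73  1.67 -0.28  1.19  0.31] F [ 0.2 -1.2  1.6] 3.8
```

View pics/a.png

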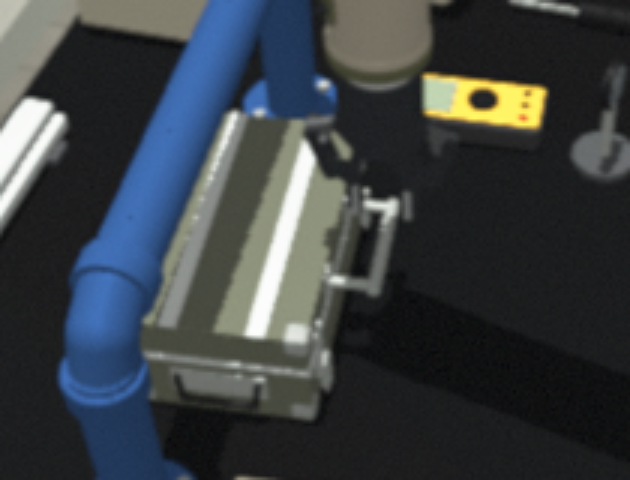

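The crop shows the open fingers at about (330–400, 130–215), straddling the bar and above it. Next I lower them.

```bash
python3 -m jog '[{"delta_pos":[-0.7,0.1,1],"dr":[0,0,0],"claw":45},{"delta_pos":[0,0,2],"dr":[0,0,0],"claw":45},{"delta_pos":[0,0,2],"dr":[0,0,0],"claw":45},{"delta_pos":[0,0,0],"dr":[0,0,0],"claw":45}]'; python3 -c "
from h import *; go([.597,-.040,.076])"
```

```text
clock: 4.25
tcp_pos: [0.5963, -0.0405, 0.0998]
orientation: [-3.139, -0.0, 1.683]
ft_force: [-0.0, 0.4, -0.3]
gripper_width: 0.0383
gripper_force: 0.0
tool cm [0.05 0.08 2.38] tcp [ 0.5963 -0.0405  0.0998] rpy [-3.1392e+00 -1.0000e-04  1.6827e+00] w 0.0383 q [-0.57  0.45  0.71  1.72 -0.32  1.09  0.35] F [-0.   0.4 -0.3] 4.25
```

```bash
python3 -m jog '[{"delta_pos":[0,0.1,1.2],"dr":[0,0,0.1],"claw":45},{"delta_pos":[0,0,1.2],"dr":[0,0,0],"claw":45},{"delta_pos":[0,0,0],"dr":[0,0,0],"claw":45},{"delta_pos":[0,0,0],"dr":[0,0,0],"claw":20},{"delta_pos":[0,0,0],"dr":[0,0,0],"claw":10},{"delta_pos":[0,0,0],"dr":[0,0,0],"claw":0},{"delta_pos":[0,0,0],"dr":[0,0,0],"claw":0},{"delta_pos":[0,0,0],"dr":[0,0,0],"claw":0}]'; python3 -c "
from h import *; go([.597,-.040,.076])"
```

```text
clock: 5.05
tcp_pos: [0.5989, -0.0402, 0.078]
orientation: [3.14, 0.0, 1.681]
ft_force: [1.9, -0.8, 4.8]
gripper_width: 0.0096
gripper_force: 58.6
tool cm [ 0.04 -0.18  0.2 ] tcp [ 0.5989 -0.0402  0.078 ] rpy [3.1401 0.     1.6807] w 0.0096 q [-0.55  0.48  0.69  1.73 -0.35  1.05  0.37] F [ 1.9 -0.8  4.8] 5.05
```

```bash
python3 -m jog '[{"delta_pos":[0,-0.3,0],"dr":[0,0,0],"claw":0},{"delta_pos":[0,-0.5,0],"dr":[0,0,0],"claw":0},{"delta_pos":[0,-0.8,0],"dr":[0,0,0],"claw":0},{"delta_pos":[0,-1,0],"dr":[0,0,0],"claw":0},{"delta_pos":[0,-1,0],"dr":[0,0,0],"claw":0},{"delta_pos":[0,-1,0],"dr":[0,0,0],"claw":0},{"delta_pos":[0,-0.4,0],"dr":[0,0,0],"claw":0},{"delta_pos":[0,0,0],"dr":[0,0,0],"claw":0}]'; python3 - <<'E'
from h import *; go([.423,-.060,.076])
s=snapshot('side'); im=s['img'][110:270,120:330,::-1]; cv2.imwrite('pics/b.png',cv2.resize(im,None,fx=3,fy=3))
E
```

```text
clock: 5.85
tcp_pos: [0.5493, -0.0453, 0.0779]
orientation: [3.139, -0.0, 1.681]
ft_force: [2.9, 0.3, 2.9]
gripper_width: 0.0097
gripper_force: 59.4
tool cm [ -0.08 -12.71   0.16] tcp [ 0.5493 -0.0453  0.0779] rpy [ 3.1390e+00 -4.0000e-04  1.6809e+00] w 0.0097 q [-0.61  0.37  0.72  1.86 -0.29  1.01  0.35] F [2.9 0.3 2.9] 5.85
```

View pics/b.png

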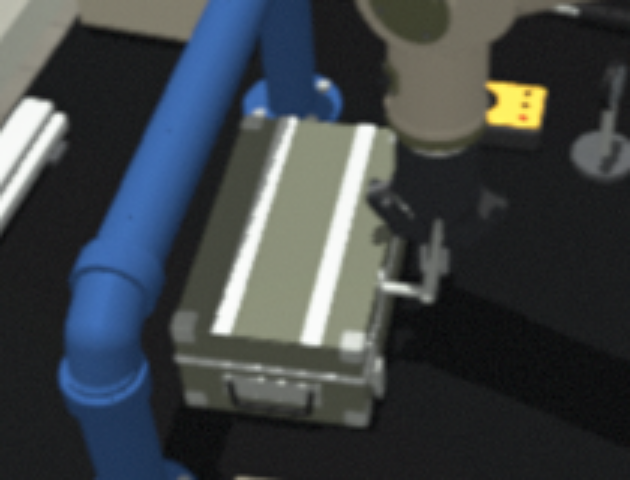

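The case is following: the fingers hold the bar at about (435,250), and the case is flat and has come out by about 5 cm. I carry on pulling the remaining 12.7 cm.

```bash
python3 -m jog '[{"delta_pos":[0,-0.6,0],"dr":[0,0,0],"claw":0},{"delta_pos":[0,-1,0],"dr":[0,0,0],"claw":0},{"delta_pos":[0,-1.2,0],"dr":[0,0,0],"claw":0},{"delta_pos":[0,-1.4,0],"dr":[0,0,0],"claw":0},{"delta_pos":[0,-1.4,0],"dr":[0,0,0],"claw":0},{"delta_pos":[0,-1.4,0],"dr":[0,0,0],"claw":0},{"delta_pos":[0,-1.4,0],"dr":[0,0,0],"claw":0},{"delta_pos":[0,-1.4,0],"dr":[0,0,0],"claw":0},{"delta_pos":[0,-1.2,0],"dr":[0,0,0],"claw":0},{"delta_pos":[0,-1,0],"dr":[0,0,0],"claw":0},{"delta_pos":[0,-0.6,0],"dr":[0,0,0],"claw":0},{"delta_pos":[0,0,0],"dr":[0,0,0],"claw":0}]'; python3 - <<'E'
from h import *; go([.423,-.060,.076])
for n in('top','side'):
    s=snapshot(n); P=cloud(s).reshape(-1,3); C=s['img'].reshape(-1,3).astype(int)
    nb=~((C[:,2]>C[:,0]*2)&(C[:,2]>60))
    m=nb&(P[:,2]>.107)&(P[:,2]<.122)&(P[:,0]>.48)&(P[:,0]<.7)&(P[:,1]<.13)&(P[:,1]>-.22); q=P[m]
    r=cv2.minAreaRect(q[:,:2].astype(np.float32)); print(r,cv2.boxPoints(r).round(3).tolist())
    ys=np.arange(-.15,.09,.01)
    f=np.polyfit(ys,[np.max(q[abs(q[:,1]-y)<.005,0]) for y in ys],1); print('rear',f.round(4))
    if n=='top': cv2.imwrite('pics/c.png',s['img'][...,::-1])
E
```

```text
clock: 7.1
tcp_pos: [0.4237, -0.0594, 0.0778]
orientation: [3.14, -0.001, 1.681]
ft_force: [1.9, -0.0, 5.6]
gripper_width: 0.0096
gripper_force: 60.0
tool cm [-0.05 -0.08  0.18] tcp [ 0.4237 -0.0594  0.0778] rpy [ 3.1396e+00 -6.0000e-04  1.6806e+00] w 0.0096 q [-0.73  0.04  0.79  2.17 -0.04  0.95  0.19] F [ 1.9 -0.   5.6] 7.1
((0.553087592124939, -0.044720739126205444), (0.17144128680229187, 0.2834729552268982), 6.405965328216553) [[0.4519999921321869, 0.08699999749660492], [0.48399999737739563, -0.19499999284744263], [0.6539999842643738, -0.17599999904632568], [0.621999979019165, 0.10599999874830246]]
rear [-0.1172  0.6324]
((0.5521522164344788, -0.04559458792209625), (0.17192710936069489, 0.2863830327987671), 6.343733310699463) [[0.45100000500679016, 0.08699999749660492], [0.4830000102519989, -0.19699999690055847], [0.652999997138977, -0.17800000309944153], [0.621999979019165, 0.10599999874830246]]
rear [-0.1133  0.6318]
```

View pics/c.png

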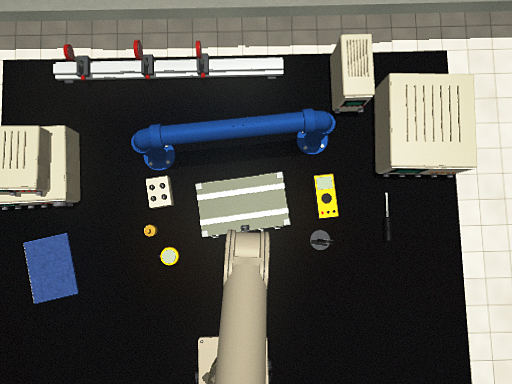

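The case is now clear of the pipe: its rear edge is at (200–285, 178–190) px and the pipe is well above that. Nothing else has moved. Next I work out the lid arc.

```bash
python3 - <<'E'
import numpy as np
th=np.concatenate([[0,.02,.05],np.linspace(.1,.6,10),np.linspace(.65,1.2,11),[1.23]]); a=th+.0928
p=np.stack([21.5-21.59*np.cos(a),-(21.59*np.sin(a)-2)],1)
for t,d in zip(th[1:],np.diff(p.round(2),axis=0)): print(round(t,3),d.round(2))
print(p[12],p[-1])
E
```

```text
0.02 [ 0.05 -0.43]
0.05 [ 0.08 -0.64]
0.1 [ 0.18 -1.07]
0.156 [ 0.26 -1.17]
0.211 [ 0.33 -1.15]
0.267 [ 0.39 -1.13]
0.322 [ 0.45 -1.12]
0.378 [ 0.52 -1.08]
0.433 [ 0.57 -1.05]
0.489 [ 0.63 -1.02]
0.544 [ 0.69 -0.99]
0.6 [ 0.74 -0.94]
0.65 [ 0.71 -0.81]
0.705 [ 0.82 -0.85]
0.76 [ 0.88 -0.81]
0.815 [ 0.91 -0.76]
0.87 [ 0.96 -0.7 ]
0.925 [ 0.99 -0.65]
0.98 [ 1.03 -0.6 ]
1.035 [ 1.06 -0.54]
1.09 [ 1.08 -0.48]
1.145 [ 1.11 -0.41]
1.2 [ 1.14 -0.36]
1.23 [ 0.62 -0.17]
[  4.8873437 -11.7894072] [ 16.20047369 -18.92947971]
```

```bash
python3 -m jog '[{"delta_pos":[0,0.05,-0.43],"dr":[0,0,0],"claw":0},{"delta_pos":[0,0.08,-0.64],"dr":[0,0,0],"claw":0},{"delta_pos":[0,0.18,-1.07],"dr":[0,0,0],"claw":0},{"delta_pos":[0,0.26,-1.17],"dr":[0,0,0],"claw":0},{"delta_pos":[0,0.33,-1.15],"dr":[0,0,0],"claw":0},{"delta_pos":[0,0.39,-1.13],"dr":[0,0,0],"claw":0},{"delta_pos":[0,0,0],"dr":[0,0,0],"claw":0}]'; python3 - <<'E'
from h import *
s=sense(); d=s['tcp_pos']-[.4237,-.0594,.0778]; print(np.hypot(d[0],d[1]),d[2],s['ft_force'].round(1),s['ft_torque'].round(2),s['orientation'].round(3),s['gripper_width'])
E
```

```text
clock: 7.9
tcp_pos: [0.4358, -0.058, 0.1339]
orientation: [-3.14, -0.001, 1.681]
ft_force: [-2.2, -0.0, -3.6]
gripper_width: 0.0102
gripper_force: 58.7
0.01213901772973045 0.056086923297826455 [-2.2 -0.  -3.6] [0.07 0.8  0.05] [-3.140e+00 -1.000e-03  1.681e+00] 0.010204850388034453
```

```bash
python3 -m jog '[{"delta_pos":[0,0.45,-1.12],"dr":[0,0,0],"claw":0},{"delta_pos":[0,0.52,-1.08],"dr":[0,0,0],"claw":0},{"delta_pos":[0,0.57,-1.05],"dr":[0,0,0],"claw":0},{"delta_pos":[0,0.63,-1.02],"dr":[0,0,0],"claw":0},{"delta_pos":[0,0.69,-0.99],"dr":[0,0,0],"claw":0},{"delta_pos":[0,0.74,-0.94],"dr":[0,0,0],"claw":0},{"delta_pos":[0,0.71,-0.81],"dr":[0,0,0],"claw":0},{"delta_pos":[0,0.82,-0.85],"dr":[0,0,0],"claw":0},{"delta_pos":[0,0,0],"dr":[0,0,0],"claw":0},{"delta_pos":[0,0,0],"dr":[0,0,0],"claw":0}]'; python3 - <<'E'
from h import *
s=sense(); d=s['tcp_pos']-[.4237,-.0594,.0778]; print(np.hypot(d[0],d[1]),d[2],s['ft_force'].round(1),s['ft_torque'].round(2),s['orientation'].round(3),s['gripper_width'])
s=snapshot('side'); cv2.imwrite('pics/d.png',cv2.resize(s['img'][90:290,120:390,::-1],None,fx=2.5,fy=2.5))
E
```

```text
clock: 8.9
tcp_pos: [0.4861, -0.0523, 0.2126]
orientation: [-3.138, -0.001, 1.68]
ft_force: [-14.1, 1.8, 9.2]
gripper_width: 0.0101
gripper_force: 59.4
0.06277943703981063 0.13481229916698528 [-14.1   1.8   9.2] [0.24 2.9  0.02] [-3.138e+00 -1.000e-03  1.680e+00] 0.010060683308951782
```

View pics/d.png

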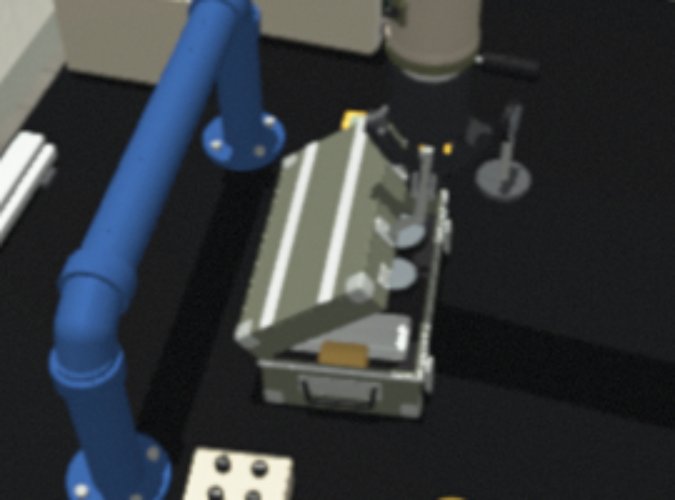

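The lid is about 45° open with the bar still in the grip, and the case is in front of the pipe. There is a radial push of about 17 N, so I check whether the case has shifted and measure the lid angle.

```bash
cat >> h.py <<'E'
def meas():
    # lid outer-top plane and body side/bottom extents, in case frame (origin at drawn-out estimate, yaw .1115)
    c,s_=np.cos(.1115),np.sin(.1115); 
    for n in('top','side'):
        s=snapshot(n); P=cloud(s); C=s['img'].astype(int)
        q=P-np.array([.637,-.0356,.075]); X=q[...,0]*c+q[...,1]*s_; Y=-q[...,0]*s_+q[...,1]*c; Z=q[...,2]
        br=C.sum(-1); notblue=~((C[...,2]>C[...,0]*1.5)&(C[...,2]>50))
        m=notblue&(Z>.02)&(Z<.24)&(abs(Y)<.13)&(abs(Y)>.06)&(X<.06)&(X>-.2)&(br>120)
        Q=np.stack([X[m],Y[m],Z[m]],1)
        best=None; g=np.random.default_rng(0)
        if len(Q)>50:
            for _ in range(300):
                a=Q[g.choice(len(Q),3,False)]; nn=np.cross(a[1]-a[0],a[2]-a[0]); L=np.linalg.norm(nn)
                if L<1e-4: continue
                nn/=L
                if abs(nn[1])>.1: continue
                k=abs((Q-a[0])@nn)<.003
                if best is None or k.sum()>best.sum(): best=k
            I=Q[best]; o=I.mean(0); nn=np.linalg.svd(I-o,full_matrices=False)[2][2]; nn*=np.sign(nn[2]+nn[0]*1) 
            print(n,'plane',best.sum(),'n',nn.round(3),'lid angle',np.arctan2(nn[0],nn[2]).round(3),'dist from hinge',(o@nn).round(4))
        m=notblue&(abs(Z)<.012)&(abs(Y)<.2)&(X<.05)&(X>-.22)&(br>120)
        A=np.stack([X[m],Y[m],Z[m]],1)
        f=A[(abs(A[:,1])<.12)&(abs(A[:,1])>.03)&(A[:,0]<-.14)]
        print(n,'rim: front X pct',np.percentile(f[:,0],[2,50]).round(4) if len(f) else None,'Y ext',np.percentile(A[:,1],[1,99]).round(4),'rim z',np.percentile(f[:,2],[50,95]).round(4) if len(f) else None)
        if len(f)>20: print('   yaw slope',[np.percentile(f[(f[:,1]>a)&(f[:,1]<a+.04),0],5).round(4) if ((f[:,1]>a)&(f[:,1]<a+.04)).sum()>3 else None for a in(-.12,-.08,.04,.08)])
E
python3 -c "
from h import *; meas(); print(sense()['ft_force'])"
```

```text
top plane 1608 n [0.629 0.001 0.777] lid angle 0.681 dist from hinge 0.0416
top rim: front X pct [-0.1708 -0.1669] Y ext [-0.1419  0.1411] rim z [0.0042 0.0083]
   yaw slope [np.float64(-0.1706), None, None, np.float64(-0.1702)]
side plane 1383 n [0.631 0.001 0.776] lid angle 0.683 dist from hinge 0.0409
side rim: front X pct [-0.1727 -0.1676] Y ext [-0.139   0.1423] rim z [0.0037 0.0075]
   yaw slope [np.float64(-0.1722), np.float64(-0.17), np.float64(-0.1707), np.float64(-0.1728)]
[-12.27505331   0.94231876  10.12511803]
```

```bash
python3 -m jog '[{"delta_pos":[0,-0.12,-0.12],"dr":[0,0,0],"claw":0},{"delta_pos":[0,0,0],"dr":[0,0,0],"claw":0},{"delta_pos":[0,0,0],"dr":[0,0,0],"claw":0}]'; python3 -c "
from h import *; meas(); s=sense();print(s['ft_force'],s['ft_torque'],s['tcp_pos'])"
```

```text
clock: 9.35
tcp_pos: [0.4847, -0.0524, 0.2137]
orientation: [-3.138, -0.001, 1.681]
ft_force: [-13.3, 1.6, 9.5]
gripper_width: 0.0099
gripper_force: 59.6
top plane 1605 n [0.631 0.001 0.776] lid angle 0.683 dist from hinge 0.0408
top rim: front X pct [-0.1734 -0.1695] Y ext [-0.142   0.1413] rim z [-0.0012  0.0031]
   yaw slope [np.float64(-0.1726), None, None, np.float64(-0.1734)]
side plane 1394 n [0.637 0.002 0.771] lid angle 0.691 dist from hinge 0.0395
side rim: front X pct [-0.1742 -0.1703] Y ext [-0.1401  0.1425] rim z [-0.0001  0.0025]
   yaw slope [np.float64(-0.1741), np.float64(-0.1727), np.float64(-0.1726), np.float64(-0.174)]
[-12.34371795   0.40767308   9.57977746] [0.26978606 2.8175171  0.02646761] [ 0.4846782  -0.05241277  0.21365951]
```

The push had tipped the front of the case up by about 4 mm. The last step put it back down, and I relieve the force further.

```bash
python3 -m jog '[{"delta_pos":[0,-0.1,-0.1],"dr":[0,0,0],"claw":0},{"delta_pos":[0,0,0],"dr":[0,0,0],"claw":0},{"delta_pos":[0,0,0],"dr":[0,0,0],"claw":0}]'; python3 -m jog '[{"delta_pos":[0,-0.1,-0.1],"dr":[0,0,0],"claw":0},{"delta_pos":[0,0,0],"dr":[0,0,0],"claw":0},{"delta_pos":[0,0,0],"dr":[0,0,0],"claw":0}]';python3 -c "
from h import *; meas(); s=sense();print(s['ft_force'],s['ft_torque'],s['tcp_pos'])"
```

```text
clock: 9.75
tcp_pos: [0.485, -0.0524, 0.2142]
orientation: [-3.141, -0.0, 1.681]
ft_force: [-2.6, 1.7, -1.5]
gripper_width: 0.0099
gripper_force: 59.1
clock: 10.05
tcp_pos: [0.4843, -0.0527, 0.215]
orientation: [3.141, 0.0, 1.681]
ft_force: [4.6, 0.7, -8.7]
gripper_width: 0.0095
gripper_force: 58.5
top plane 1621 n [0.642 0.002 0.767] lid angle 0.697 dist from hinge 0.0392
top rim: front X pct [-0.1739 -0.1703] Y ext [-0.142   0.1407] rim z [-0.0004  0.0025]
   yaw slope [np.float64(-0.1735), None, None, np.float64(-0.1735)]
side plane 1402 n [0.641 0.002 0.767] lid angle 0.696 dist from hinge 0.0387
side rim: front X pct [-0.1758 -0.1718] Y ext [-0.1404  0.1427] rim z [-0.0009  0.0035]
   yaw slope [np.float64(-0.1754), np.float64(-0.1736), np.float64(-0.1742), np.float64(-0.1758)]
[ 6.03694806  1.47371324 -7.74957568] [ 0.33506712 -0.92564501 -0.01025134] [ 0.48424019 -0.05276935  0.21492938]
```

```bash
python3 - <<'E'
import numpy as np
a=.795+np.arange(13)*.05; p=np.stack([-21.6*np.cos(a),-21.6*np.sin(a)],1)
for t,d in zip(a[1:],np.diff(p,axis=0)): print(round(t-.093,3),d.round(2))
E
python3 -m jog '[{"delta_pos":[0,0.8,-0.73],"dr":[0,0,0],"claw":0},{"delta_pos":[0,0.8,-0.71],"dr":[0,0,0],"claw":0},{"delta_pos":[0,0.84,-0.67],"dr":[0,0,0],"claw":0},{"delta_pos":[0,0,0],"dr":[0,0,0],"claw":0},{"delta_pos":[0,0,0],"dr":[0,0,0],"claw":0}]'
```

```text
0.752 [ 0.79 -0.74]
0.802 [ 0.83 -0.7 ]
0.852 [ 0.86 -0.65]
0.902 [ 0.89 -0.61]
0.952 [ 0.92 -0.57]
1.002 [ 0.95 -0.52]
1.052 [ 0.97 -0.47]
1.102 [ 0.99 -0.42]
1.152 [ 1.01 -0.37]
1.202 [ 1.03 -0.32]
1.252 [ 1.05 -0.27]
1.302 [ 1.06 -0.22]
clock: 10.65
tcp_pos: [0.5083, -0.0501, 0.2367]
orientation: [-3.141, -0.0, 1.68]
ft_force: [-6.1, 1.5, 3.5]
gripper_width: 0.0098
gripper_force: 59.3
```

```bash
python3 -m jog '[{"delta_pos":[0,0.84,-0.67],"dr":[0,0,0],"claw":0},{"delta_pos":[0,0.9,-0.6],"dr":[0,0,0],"claw":0},{"delta_pos":[0,0.93,-0.55],"dr":[0,0,0],"claw":0},{"delta_pos":[0,0,0],"dr":[0,0,0],"claw":0},{"delta_pos":[0,0,0],"dr":[0,0,0],"claw":0}]'
```

```text
clock: 11.15
tcp_pos: [0.5344, -0.0471, 0.2539]
orientation: [-3.141, -0.0, 1.681]
ft_force: [-0.7, 1.8, -4.8]
gripper_width: 0.0096
gripper_force: 58.8
```

```bash
python3 -m jog '[{"delta_pos":[0,0.96,-0.47],"dr":[0,0,0],"claw":0},{"delta_pos":[0,0.98,-0.43],"dr":[0,0,0],"claw":0},{"delta_pos":[0,0,0],"dr":[0,0,0],"claw":0},{"delta_pos":[0,0,0],"dr":[0,0,0],"claw":0},{"delta_pos":[0,0,0],"dr":[0,0,0],"claw":0}]'; python3 -c "
from h import *; meas(); s=sense();print(s['ft_force'],s['ft_torque'],s['tcp_pos'])"
```

```text
clock: 11.65
tcp_pos: [0.5534, -0.0449, 0.2632]
orientation: [-3.141, -0.001, 1.681]
ft_force: [-4.4, 2.8, 1.8]
gripper_width: 0.0098
gripper_force: 59.6
top plane 575 n [0.883 0.003 0.469] lid angle 1.083 dist from hinge 0.0393
top rim: front X pct [-0.1741 -0.1702] Y ext [-0.1423  0.1416] rim z [-0.002   0.0007]
   yaw slope [np.float64(-0.1739), np.float64(-0.1727), None, None]
side plane 593 n [0.883 0.003 0.468] lid angle 1.083 dist from hinge 0.0383
side rim: front X pct [-0.1759 -0.1719] Y ext [-0.1442  0.1422] rim z [-0.0004  0.0032]
   yaw slope [np.float64(-0.1755), np.float64(-0.1739), np.float64(-0.1743), np.float64(-0.176)]
[-3.96552144  2.60549082  2.56066276] [0.60000593 1.37957936 0.04796762] [ 0.55338751 -0.04484732  0.26326041]
```

```bash
python3 -m jog '[{"delta_pos":[0,1.02,-0.41],"dr":[0,0,0],"claw":0},{"delta_pos":[0,1.04,-0.34],"dr":[0,0,0],"claw":0},{"delta_pos":[0,1.0,-0.28],"dr":[0,0,0],"claw":0},{"delta_pos":[0,0.6,-0.15],"dr":[0,0,0],"claw":0},{"delta_pos":[0,0,0],"dr":[0,0,0],"claw":0},{"delta_pos":[0,0,0],"dr":[0,0,0],"claw":0},{"delta_pos":[0,0,0],"dr":[0,0,0],"claw":0}]'; python3 -c "
from h import *; meas(); s=sense();print(s['ft_force'],s['ft_torque'],s['tcp_pos'])"
```

```text
clock: 12.45
tcp_pos: [0.591, -0.0406, 0.2762]
orientation: [3.139, -0.001, 1.681]
ft_force: [-2.1, 4.2, 6.5]
gripper_width: 0.0096
gripper_force: 58.8
top plane 374 n [-0.277 -0.002  0.961] lid angle -0.281 dist from hinge 0.1707
top rim: front X pct [-0.1736 -0.17  ] Y ext [-0.1423  0.1409] rim z [-0.0012  0.0036]
   yaw slope [np.float64(-0.1735), np.float64(-0.1727), None, None]
side plane 327 n [-0.27  -0.003  0.963] lid angle -0.273 dist from hinge 0.1708
side rim: front X pct [-0.176  -0.1716] Y ext [-0.1438  0.1419] rim z [-0.0004  0.0028]
   yaw slope [np.float64(-0.1755), np.float64(-0.1736), np.float64(-0.1743), np.float64(-0.176)]
[-3.01514806  3.48792952  6.38440631] [0.74429823 0.61196047 0.00254028] [ 0.59091941 -0.04066052  0.27621884]
```

```bash
python3 -m jog '[{"delta_pos":[0,0,-0.06],"dr":[0,0,0],"claw":0},{"delta_pos":[0,0,0],"dr":[0,0,0],"claw":0},{"delta_pos":[0,0,0],"dr":[0,0,0],"claw":0},{"delta_pos":[0,0,0],"dr":[0,0,0],"claw":0},{"delta_pos":[0,0,0],"dr":[0,0,0],"claw":0}]'; python3 - <<'E'
from h import *; meas(); s=sense();print(s['ft_force'],s['tcp_pos'],s['qvel'].round(3),s['gripper_width'],s['gripper_force'])
s=snapshot('side'); cv2.imwrite('pics/e.png',cv2.resize(s['img'][60:310,100:420,::-1],None,fx=2.2,fy=2.2))
E
```

```text
clock: 13.05
tcp_pos: [0.5906, -0.0407, 0.2762]
orientation: [3.14, -0.001, 1.681]
ft_force: [-2.2, 3.9, 6.1]
gripper_width: 0.0097
gripper_force: 59.1
top plane 351 n [-0.272 -0.001  0.962] lid angle -0.276 dist from hinge 0.1712
top rim: front X pct [-0.1736 -0.17  ] Y ext [-0.1423  0.1407] rim z [-0.0003  0.0034]
   yaw slope [np.float64(-0.1735), np.float64(-0.1726), None, None]
side plane 316 n [-0.29  -0.01   0.957] lid angle -0.294 dist from hinge 0.1699
side rim: front X pct [-0.1759 -0.1717] Y ext [-0.1441  0.1427] rim z [-0.001   0.0033]
   yaw slope [np.float64(-0.1756), np.float64(-0.1736), np.float64(-0.1742), np.float64(-0.1755)]
[-2.10710407  4.04157954  5.90614587] [ 0.59059981 -0.04069027  0.27616342] [-0.002 -0.002  0.    -0.     0.002  0.     0.002] 0.009696864233892112 59.07888114452362
```

View pics/e.png

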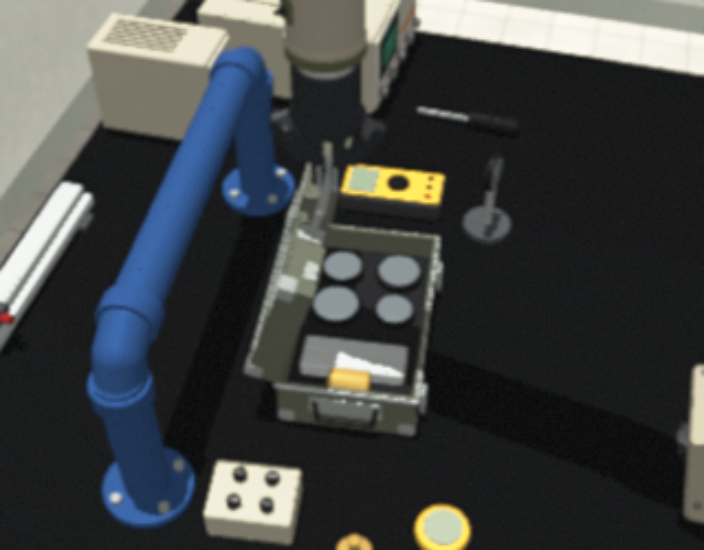

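The lid is held by its handle at about (320,190) and is nearly upright. Its angle measures 1.28 to 1.30. The case is flat and clear of the pipe, and the other things are where they were.

```bash
python3 -c "
from workcell import hand_in; print(hand_in())"
```

```text
the job is handed in; nothing more can be done
None
```

The job is handed in: the case stands flat about 8 cm clear of the pipe, and the gripper is holding the lid still at its balance point (about 1.29 rad); partway through the lift the front of the case tipped up about 4 mm, which I corrected straight away.

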